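# Tension the blade of the bead-maker's fretsaw

## Robot

A 7-joint arm with a two-finger parallel gripper is mounted at the origin on the work surface. World frame = base frame: x ahead of the robot, y to its left, z up, the work surface at z = 0. Lengths are in m, angles in rad, forces in N, time in s.
With the tool pointing down it reaches from about 0.425 to 0.825 m from the base axis. Payload 3.6 kg.
Tool frame: the origin (TCP) lies at the very end of the fingers, on their centre line; the grasp point (between the pads) lies 19 mm behind it; z points along the fingers, y is the line along which they close (so a half turn about z gives the same grasp; the last joint's range is limited). The gripper opens to 85 mm and grips with 20 to 120 N. Pads are 22 mm wide; open, the fingers measure 114 mm over their backs; the gripper's body (76 mm by 85 mm) begins 54 mm behind the grasp point. The pads swing forward as they close: fully open they stand 13 mm farther back than shut.
Start: joints at [-1.171, 0.615, -0.013, 1.423, 0.008, 1.103, -0.04], TCP at [0.269, 0.592, 0.231] pointing down, gripper open.
Joint ranges: [-3.12, 3.12], [-0.3, 2.06], [-1.34, 1.32], [0.26, 2.42], [-1.36, 4.5], [0.01, 1.98], [-2.84, 2.84]. Speed limits (rad/s): [2.79, 2.79, 3.14, 3.14, 3.14, 3.14, 3.14].

## Interface

Orientations are given as a unit quaternion [w, x, y, z].
In Python, from rig import * gives the robot as it stands.
- The arm moves only by the tool move_arm, never from a script. Its argument "rows" is text: rows parted by semicolons, each of 6 numbers parted by spaces: the shift along the tool's x, y, z in cm, then the turn, a rotation vector about the tool's x, y, z in rad. In form: dx dy dz wx wy wz; .... A call has 1 to 8 rows; each row is the pose to reach, as a shift and turn from the pose commanded when the call began, along the tool's axes at that moment; what a row does not reach only later rows make up. A row lasts 1/10 s, in which the tool goes at most 50 mm and 8.59 degrees, less where a joint would pass 70% of its speed; a pose out of reach is approached as far as the arm can. A call with a gripper value outside its range is refused whole. "hand" is the gripper command: -1 is fully open, 1 is shut, values between are in proportion, set as the call begins (left out, the last holds). The fingers move at their own pace and stop on an object; the grip force is fixed at half the most. Time passes only in rows, so rows that repeat a pose let the fingers close. It gives the time, the measured TCP pose, the force, the opening and the grip force at its end, in the units of the state.
- get_state(): the state, without advancing time (a new reading comes with each control period).
- get_image(name): name is "side" or "top"; returns (picture, depth): 420x560x3 uint8, red, green, blue; 420x560 float32, m along the optical axis (not along the pixel's ray), 0 where there is no reading.
- calibration(name): a dict with "fx", "fy", "cx", "cy" (pixels), "cam_to_world" (4x4, takes a point from camera to world coordinates). Camera axes: x right, y up, looking along -z (the intrinsics and any distortion apply to the point x, -y, -z); pixel columns grow to the right and rows downward; lengths in m; the calibration is good to about 2 mm. A picture is of the moment at which its call begins. calibration takes no time and is no camera call.
- sign_off(): hands the job in; it is judged then, once.
The state is a dict: "time_s": time; "joint_pos": joint angles; "qvel": joint speeds; "joint_torque": joint torques, N m; "tool_pos": TCP position; "ee_rot": TCP orientation; "ft_force": force on the tool from outside, world axes, zero at the start; "torque": the same for the moment, N m; "opening": finger opening in m; "gripper_force": force on a finger pad.
Only numpy, scipy, OpenCV 4.12 (cv2) and the standard library are available. Lean on these libraries where they do the work, as an engineer would, in place of code of your own. Each camera call takes 0.05 s, during which the arm holds its last target. There are 200 camera calls.

## Task

The blade of the small bench fretsaw is slack. Wind the tension wheel on top of its arm, above the blade, clockwise (seen from above) until it turns firm and the little brass tension slide on the arm stands between its two steel posts, then let go; do not force the wheel well past that point. Leave the small round lock knob at the column end as it is.

Things in the scene. Friction and masses are not known exactly. Their poses are not given: they have to be found in the camera images.
- tension_wheel (a joint): Tension wheel of the grey bench fretsaw, rad: 0 slack, grows wound clockwise from above; starts at 0 to 0.3, runs light (0.12 N m) to 1.0 = firm, where it takes up the blade spring. Stays where left. Right when above 0.85. It draws a brass slide, 6 by 22 mm, 15 high, along the arm's top towards the column, 20 mm per rad: at 1.0 it stands between two small steel posts.
- blade_spring (a joint): Stiff spring under the wheel, rad: how far the wheel (with the bar) has been turned beyond firm. 0 until the wheel reads 1.0; then it yields only above 0.3 N m: 0.5 N m at 0.1, 0.7 at 0.2, 1.0 at 0.35, which is far too tight. Let go, it springs back to about 0.15 or stays if less; that is fine. Bar's total turn = wheel + spring.
- wheel_grip (a point): Centre of the wheel's grip bar, on its upright axis, 219 mm above the slab. Bar 62 long, 18 wide, 30 mm high, across the top of a dark steel disc 72 mm wide, 12 thick; disc top 15 mm below this point. Turns with the wheel: x along the bar, z up; at wheel 0, x points along the arm to the column. Within 100 mm nothing else is above the disc. The saw is bolted down.
- lock_knob (a joint): Small plain round black knob, 36 mm wide, 20 mm high, on top of the saw's column at the far end of the arm, 190 mm from the wheel's axis; its top is 198 mm above the slab. Rad; starts at 0 and must stay within 0.2.

How it is judged:
By the outcome, as a careful person would: the job done as asked, in the order asked, and still so for the second after the job is handed in, with the robot touching nothing.
It also fails if it takes over 32 s, if anything falls off the work surface, if the arm or the gripper's body presses on something with over 40 N, if the wrist force passes 120 N, or if a joint passes its speed limit or range.

## Working session

There is one attempt and no reset: what is moved stays moved. The work goes in short steps, Python scripts to look and compute and a tool call to move; the robot and the scene stay as the last step left them, time stands still between calls to the robot, and variables do not carry over. Pictures are saved under pics/ and viewed, at most 10 in all, crops included, and the job is handed in when it is done.

Besides the shell and the picture viewer there is one more tool, called after "Emit:" as name(argument=value, ...) on one line, values as JSON. move_arm: Moves the arm, as the interface text tells. Its arguments: {"type":"object","properties":{"rows":{"type":"string"},"hand":{"type":"number"}},"required":["rows"]}

```bash
mkdir -p pics
cat > h.py <<'E'
from rig import *
import numpy as np, cv2
def world(name,depth,u,v):
    c=calibration(name);d=depth[int(v),int(u)]
    p=np.array([(u-c['cx'])/c['fx']*d,-(v-c['cy'])/c['fy']*d,-d,1])
    return (np.array(c['cam_to_world'])@p)[:3]
E
python3 - <<'E'
from h import *
for n in('side','top'):
    im,d=get_image(n);np.save(n+'.npy',d);cv2.imwrite(f'pics/{n}0.png',im[:,:,::-1]);np.save(n+'im.npy',im)
    c=calibration(n);print({k:(v if k!='cam_to_world' else np.round(v,3).tolist()) for k,v in c.items()})
s=get_state();print(s)
E
```

```text
{'fx': 470.62969138157126, 'fy': 470.62969138157126, 'cx': 278.9475811887328, 'cy': 202.91672326036294, 'cam_to_world': [[-0.722, 0.384, -0.575, 0.25], [-0.691, -0.376, 0.617, 0.434], [0.02, 0.843, 0.537, 0.581], [0.0, 0.0, 0.0, 1.0]]}
{'fx': 531.4445808580374, 'fy': 531.4445808580374, 'cx': 273.9924251568177, 'cy': 209.89439762583956, 'cam_to_world': [[-0.01, 0.984, -0.177, 0.523], [-1.0, -0.006, 0.019, 0.032], [0.018, 0.177, 0.984, 0.993], [0.0, 0.0, 0.0, 1.0]]}
{'time_s': 0.1, 'joint_pos': array([-1.17047855,  0.61584725, -0.01260916,  1.42480276,  0.0080713 ,
        1.10339356, -0.04042755]), 'qvel': array([-0.00150111, -0.00126824,  0.00069836, -0.00113146, -0.00136695,
       -0.00093045, -0.00065835]), 'joint_torque': array([ 1.23477068e-03, -4.70388651e+01,  2.60393014e-01, -1.71571952e+01,
        1.00883155e-02,  5.86439812e-03, -1.01507129e-05]), 'tool_pos': array([0.26877505, 0.59104202, 0.2302167 ]), 'ee_rot': array([-2.49249601e-04,  2.11783032e-01,  9.77315970e-01, -1.17460752e-03]), 'ft_force': array([-0.26096089,  0.25382214, -0.06353243]), 'torque': array([ 0.01540648, -0.06730941, -0.01786685]), 'gripper_force': 0.0, 'opening': 0.08514539047355174}
```

View pics/top0.png

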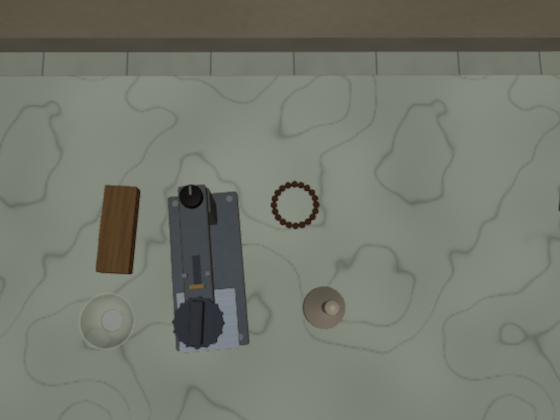

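View pics/side0.png

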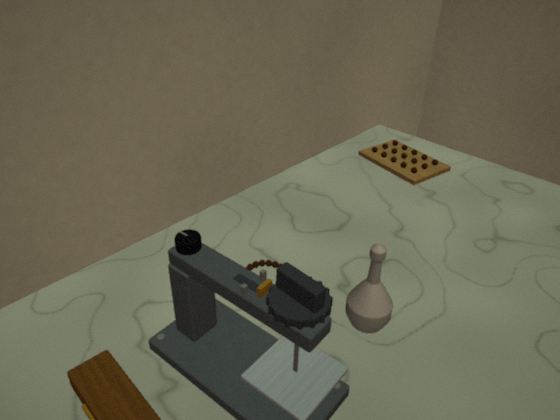

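The top view shows the wheel at about (199,323), the lock knob at (191,196), the brass slide at (196,286) and posts at about (184,275) and (207,273). I'll enlarge it and measure.

Run:
```python
from h import *
im=np.load('topim.npy');d=np.load('top.npy')
c=cv2.resize(im[180:360,130:280],None,fx=3.3,fy=3.3,interpolation=cv2.INTER_CUBIC)
c=np.clip(c.astype(float)*1.8,0,255).astype(np.uint8)
cv2.imwrite('pics/crop.png',c[:,:,::-1])
K=calibration('top')
vv,uu=np.mgrid[0:420,0:560]
P=np.stack([(uu-K['cx'])/K['fx']*d,-(vv-K['cy'])/K['fy']*d,-d,np.ones_like(d)],-1)@np.array(K['cam_to_world']).T
W=P[...,:3];np.save('W.npy',W)
def st(m,n):
    q=W[m];print(n,len(q),q.mean(0).round(4),'mid',((q.max(0)+q.min(0))/2).round(4),np.ptp(q,axis=0).round(4))
    r=cv2.minAreaRect(q[:,:2].astype(np.float32)*1000);print(r)
    return q
box=(uu>165)&(uu<235)&(vv>290)&(vv<355)&(d>0)
st(box&(W[...,2]>.222),'bar');st(box&(W[...,2]>.195),'disc+bar')
b2=(uu>170)&(uu<212)&(vv>180)&(vv<212)&(d>0)
st(b2&(W[...,2]>.19),'knob')
z=W[box][:,2];print(np.histogram(z,bins=np.arange(0,.25,.01)))
print(W[286,196],W[196,191])
```

```text
bar 620 [0.5003 0.1282 0.2343] mid [0.5005 0.1288 0.2307] [0.0617 0.0194 0.017 ]
((500.4441223144531, 128.9890594482422), (18.287860870361328, 61.8795280456543), 88.16757202148438)
disc+bar 2051 [0.5006 0.1275 0.2141] mid [0.5003 0.1291 0.2182] [0.074  0.0753 0.042 ]
((500.56475830078125, 128.98114013671875), (74.32862091064453, 73.11164093017578), 77.19015502929688)
knob 437 [0.6887 0.1433 0.1987] mid [0.6894 0.1433 0.1965] [0.0353 0.0345 0.012 ]
((689.5119018554688, 143.4700469970703), (34.19371795654297, 34.98433303833008), 71.93146514892578)
(array([ 577,   15,  115,    0,    0,    0,    0, 1215,    9,    0,    0,
          0,    0,    0,    0,    1,    8,  168,   48,   16, 1376,   35,
         40,  587]), array([0.  , 0.01, 0.02, 0.03, 0.04, 0.05, 0.06, 0.07, 0.08, 0.09, 0.1 ,
       0.11, 0.12, 0.13, 0.14, 0.15, 0.16, 0.17, 0.18, 0.19, 0.2 , 0.21,
       0.22, 0.23, 0.24]))
[0.55215688 0.13281382 0.19426199] [0.68755329 0.14193001 0.19940961]
```

View pics/crop.png

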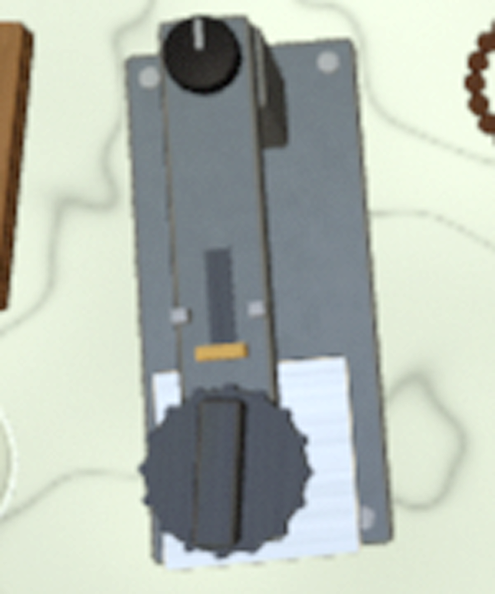

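Wheel axis is at (0.500, 0.1288) with the bar top at 0.234, which matches the given heights and sizes. The knob is 189.6 mm away. The bar lies at −1.8° and the arm at 4.4°, so the wheel reads about 0.11. The crop shows the slide about 18 mm short of the posts, which agrees.

```bash
cat >> h.py <<'E'
from scipy.spatial.transform import Rotation as R
def go(xyz,yawx):
    s=get_state();q=s['ee_rot'];r=R.from_quat([q[1],q[2],q[3],q[0]])
    a=np.radians(yawx);x=np.array([np.cos(a),np.sin(a),0]);z=np.array([0,0,-1.]);T=R.from_matrix(np.stack([x,np.cross(z,x),z],1))
    print(np.round(r.inv().apply(np.array(xyz)-s['tool_pos'])*100,2),np.round((r.inv()*T).as_rotvec(),3),s['tool_pos'].round(4),s['time_s'])
E
python3 -c "
from h import *
go([.5,.1288,.30],178.2)"
```

```text
[-40.18 -32.52  -6.9 ] [-0.002 -0.    -0.395] [0.2688 0.591  0.2302] 0.1
```

Emit:
move_arm(rows="0 0 -4 0 0 0; -2 -1.6 -7 0 0 0; -5 -4 -7 0 0 -0.05; -8.5 -7 -7 0 0 -0.1; -12 -10 -7 0 0 -0.15; -15.5 -12.5 -7 0 0 -0.2; -19 -15.5 -7 0 0 -0.25; -22.5 -18 -7 0 0 -0.3", hand=-1)

```text
time_s: 0.9
tool_pos: [0.3996, 0.3323, 0.301]
ee_rot: [-0.0, 0.062, 0.998, -0.001]
ft_force: [0.5, -0.3, -0.5]
opening: 0.0854
gripper_force: 0.0
```

```bash
python3 -c "
from h import *
go([.5,.1288,.30],178.2)"
```

```text
[-12.5  -18.94   0.12] [-0.001 -0.001 -0.094] [0.3996 0.3323 0.301 ] 0.9
```

Emit:
move_arm(rows="-2 -3 0 0 0 -0.03; -4.5 -7 0 0 0 -0.06; -7 -10.6 0 0 0 -0.094; -9.5 -14.4 0 0 0 -0.094; -11.5 -17.4 0 0 0 -0.094; -12.5 -18.9 0 0 0 -0.094; -12.5 -18.9 0 0 0 -0.094; -12.5 -18.9 0 0 0 -0.094")

```text
time_s: 1.7
tool_pos: [0.4988, 0.1323, 0.3009]
ee_rot: [-0.001, 0.016, 1.0, 0.0]
ft_force: [-0.6, 0.6, 0.7]
opening: 0.0856
gripper_force: 0.0
```

```bash
python3 -c "
from h import *
go([.5,.1288,.211],178.2);print(get_state()['joint_pos'])
im,d=get_image('side');cv2.imwrite('pics/s1.png',im[:,:,::-1])"
```

```text
[-0.14 -0.36  8.99] [ 0.001 -0.001 -0.001] [0.4988 0.1323 0.3009] 1.7
[-0.31384395  0.33995529  0.01798552  1.69771281 -0.00808918  1.10514895
  1.24531981]
```

View pics/s1.png

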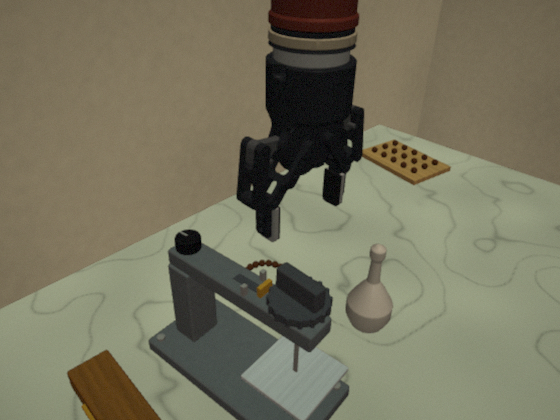

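The open fingers stand above the wheel, straddling the bar. The slide at (264,288) has not moved and the way down is clear.

Emit:
move_arm(rows="-0.1 -0.3 2 0 0 0; -0.1 -0.3 4 0 0 0; -0.1 -0.3 6 0 0 0; -0.1 -0.3 7.5 0 0 0; -0.1 -0.3 8.5 0 0 0; -0.1 -0.3 8.9 0 0 0; -0.1 -0.3 8.9 0 0 0; -0.1 -0.3 8.9 0 0 0")

```text
time_s: 2.55
tool_pos: [0.5007, 0.1289, 0.213]
ee_rot: [0.001, 0.016, 1.0, 0.0]
ft_force: [-0.5, -0.2, 0.8]
opening: 0.0854
gripper_force: 0.0
```

```bash
python3 -c "
from h import *
go([.5,.1288,.211],178.2)"
```

```text
[ 0.07 -0.01  0.2 ] [ 0.001  0.001 -0.001] [0.5007 0.1289 0.213 ] 2.55
```

Now I'll close on the bar.

Emit:
move_arm(rows="0 0 0 0 0 0; 0 0 0 0 0 0; 0 0 0 0 0 0; 0 0 0 0 0 0; 0 0 0 0 0 0; 0 0 0 0 0 0; 0 0 0 0 0 0; 0 0 0 0 0 0", hand=1)

```text
time_s: 3.35
tool_pos: [0.5004, 0.1282, 0.2126]
ee_rot: [0.0, 0.016, 1.0, -0.0]
ft_force: [-1.9, -0.8, 3.4]
opening: 0.0168
gripper_force: 60.0
```

```bash
python3 -c "
from h import *
go([.5,.1288,.211],178.2);s=get_state();print(s['torque'],s['ft_force'],s['opening'],s['gripper_force'])"
```

```text
[0.04 0.06 0.16] [-0.     0.    -0.001] [0.5004 0.1282 0.2126] 3.35
[-0.17891923  0.2555719   0.03547858] [-1.88388133 -0.80959839  3.37581142] 0.016791911031628637 59.98961269855499
```

Gripped: opening 17 mm, 60 N, small side force. I'll wind the first 0.6 rad.

Emit:
move_arm(rows="0 0 0 0 0 0.08; 0 0 0 0 0 0.17; 0 0 0 0 0 0.26; 0 0 0 0 0 0.35; 0 0 0 0 0 0.44; 0 0 0 0 0 0.53; 0 0 0 0 0 0.6; 0 0 0 0 0 0.6")

```text
time_s: 4.15
tool_pos: [0.5004, 0.128, 0.2126]
ee_rot: [0.0, 0.311, 0.95, -0.0]
ft_force: [-0.5, -3.0, 4.0]
opening: 0.0167
gripper_force: 60.3
```

```bash
cat > st.py <<'E'
from h import *
s=get_state();q=s['ee_rot'];x=R.from_quat([q[1],q[2],q[3],q[0]]).as_matrix()[:,0]
yaw=np.degrees(np.arctan2(x[1],x[0]));print('yaw',yaw,'bar total',np.radians(184.4-yaw),s['torque'],s['ft_force'],s['tool_pos'],s['opening'],s['time_s'])
E
python3 st.py
```

```text
yaw 143.72630728309105 bar total 0.7098898568544992 [-0.36973748  0.34323065 -0.14487277] [-0.47318992 -2.96896605  4.01545689] [0.50035749 0.12797051 0.21258889] 0.01673633723534421 4.15
```

Emit:
move_arm(rows="0 0 0 0 0 0.05; 0 0 0 0 0 0.1; 0 0 0 0 0 0.15; 0 0 0 0 0 0.2")

```text
time_s: 4.55
tool_pos: [0.5003, 0.1279, 0.2126]
ee_rot: [0.0, 0.404, 0.915, -0.0]
ft_force: [-1.6, -1.3, 4.8]
opening: 0.0166
gripper_force: 60.3
```

```bash
python3 st.py
```

```text
yaw 132.29307178745225 bar total 0.9094374604092821 [-0.37312503  0.30057741  0.1090569 ] [-1.57523672 -1.29581123  4.77766867] [0.50033714 0.1278509  0.21260737] 0.016591947885885413 4.55
```

Emit:
move_arm(rows="0 0 0 0 0 0.03; 0 0 0 0 0 0.06; 0 0 0 0 0 0.09")

```text
time_s: 4.85
tool_pos: [0.5003, 0.1278, 0.2126]
ee_rot: [0.0, 0.445, 0.896, -0.0]
ft_force: [-1.1, -1.3, 4.9]
opening: 0.0169
gripper_force: 60.4
```

```bash
python3 st.py;python3 -c "
from h import *
im,d=get_image('side');cv2.imwrite('pics/s2.png',cv2.convertScaleAbs(cv2.resize(im[210:370,150:360,::-1],None,fx=3.5,fy=3.5,interpolation=2),alpha=1.6))"
```

```text
yaw 127.15233501969733 bar total 0.9991602429849364 [-0.4814037   0.30420524  0.13630136] [-1.10433072 -1.33953641  4.94012257] [0.5002872  0.12784412 0.21258613] 0.016892390014409012 4.85
```

View pics/s2.png

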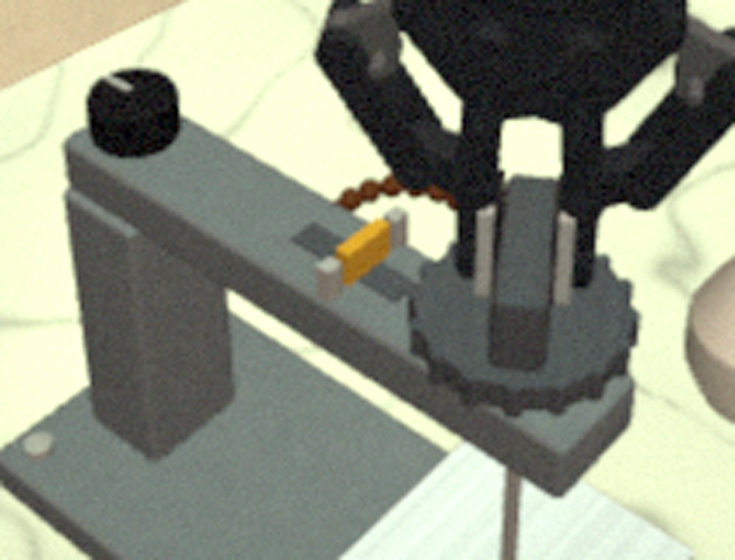

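In the crop the brass slide at (363,252) stands between the posts at (328,278) and (397,228). The moment is still light (about 0.1), so I'll turn a touch more until it feels firm.

Emit:
move_arm(rows="0 0 0 0 0 0.02; 0 0 0 0 0 0.04; 0 0 0 0 0 0.04")

```text
time_s: 5.2
tool_pos: [0.5003, 0.1278, 0.2126]
ee_rot: [0.0, 0.462, 0.887, -0.0]
ft_force: [-1.1, -2.0, 4.5]
opening: 0.0169
gripper_force: 60.4
```

```bash
python3 st.py
```

```text
yaw 124.96380946824875 bar total 1.0373572196217387 [-0.49535806  0.35943538  0.23083558] [-1.06668051 -2.03167372  4.50846212] [0.50029208 0.12783087 0.21260229] 0.016870647356380115 5.2
```

Emit:
move_arm(rows="0 0 0 0 0 0.02; 0 0 0 0 0 0.04; 0 0 0 0 0 0.04")

```text
time_s: 5.5
tool_pos: [0.5003, 0.1278, 0.2126]
ee_rot: [0.0, 0.479, 0.878, -0.001]
ft_force: [-2.2, -2.2, 5.7]
opening: 0.0167
gripper_force: 60.4
```

```bash
python3 st.py
```

```text
yaw 122.7002720110786 bar total 1.076863400991578 [-0.50614227  0.38137218  0.31160742] [-2.16279437 -2.22969258  5.68485177] [0.50027904 0.12783543 0.21259319] 0.016720306100455364 5.5
```

The moment has risen past 0.3 N m, so it is firm. Let go, then lift.

Emit:
move_arm(rows="0 0 0 0 0 0; 0 0 0 0 0 0; 0 0 0 0 0 0; 0 0 0 0 0 0; 0 0 0 0 0 0; 0 0 0 0 0 0; 0 0 0 0 0 0; 0 0 0 0 0 0", hand=-1)

```text
time_s: 6.3
tool_pos: [0.5003, 0.1284, 0.2123]
ee_rot: [-0.0, 0.481, 0.877, 0.0]
ft_force: [0.9, 0.5, -0.1]
opening: 0.0853
gripper_force: 0.0
```

Emit:
move_arm(rows="0 0 -1 0 0 0; 0 0 -3 0 0 0; 0 0 -5 0 0 0; 0 0 -8 0 0 0; 0 0 -10 0 0 0; 0 0 -11 0 0 0; 0 0 -11 0 0 0; 0 0 -11 0 0 0")

```text
time_s: 7.1
tool_pos: [0.4998, 0.1283, 0.3216]
ee_rot: [-0.001, 0.481, 0.877, -0.0]
ft_force: [0.2, 0.9, 0.7]
opening: 0.0853
gripper_force: 0.0
```

```bash
python3 -c "
from h import *
im,d=get_image('side');cv2.imwrite('pics/s3.png',cv2.convertScaleAbs(cv2.resize(im[150:350,150:380,::-1],None,fx=3,fy=3,interpolation=2),alpha=1.6))"
```

```text
(no output)
```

View pics/s3.png

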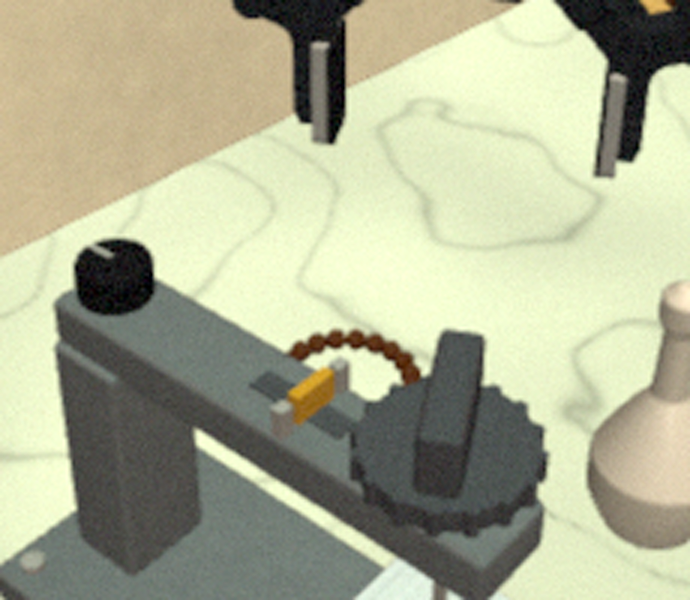

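The slide at (312,396) stands between its posts at (283,416) and (342,376), the gripper is clear, and the knob mark is unchanged. I'll hand it in.

```bash
python3 -c "
from rig import *
print(sign_off())"
```

```text
the job is handed in; nothing more can be done
None
```

The tension wheel is wound clockwise until firm, about 0.08 rad past the firm point by my measurement, and the brass slide stands between its posts; I let go, left the lock knob untouched and handed the job in at about 7 s.

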